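# Mount an ignition module on the test stand with its quick-release lever bolt

### The arm

A 6-joint arm with a two-finger parallel gripper is mounted at the origin on a cart in front of the work surface, level with it; the furniture and walls round the work are solid. World frame = base frame: x ahead of the robot, y to its left, z up, the work surface at z = 0. Lengths are in mm, angles in degrees, forces in N, time in s.
With the tool pointing down it reaches from about 275 to 750 mm from the base axis. Payload 10.2 kg.
Tool frame: the origin (TCP) lies at the very end of the fingers, on their centre line; the grasp point (between the pads) lies 19 mm behind it (arm.grip_point_offset is the distance from the TCP to the grasp point, in mm); z points along the fingers, y is the line along which they close (so a half turn about z gives the same grasp; the last joint's range is limited). The gripper opens to 85 mm and grips with 20 to 120 N. Pads are 22 mm wide; open, the fingers measure 114 mm over their backs; the gripper's body (76 mm by 85 mm) begins 54 mm behind the grasp point. The pads swing forward as they close: fully open they stand 13 mm farther back than shut.
Start: joints at [62.773, 17.928, 85.812, -0, 76.261, -12.8], TCP at [130.815, 508.447, 231.294] pointing down, gripper open.
Joint ranges: [-168.41, 168.41], [-55.51, 124.54], [10.69, 146.95], [-70.63, 250.63], [1, 178], [-165.06, 165.06]. Speed limits (degrees/s): [136.94, 136.94, 172.46, 180, 180, 180].

### API

Orientations are given as [roll, pitch, yaw] about the fixed x, y, z axes, in that order (R = Rz(yaw) Ry(pitch) Rx(roll)).
In Python, from workcell import status, cams, arm gives the robot as it stands.
- The arm moves only by the shell command python3 -m handwheel 'ROWS' [FORCE]. ROWS is JSON, a list of rows, each a list of 3 entries, a list of its own where there are three numbers: the shift along the tool's x, y, z in cm, then the turn, a rotation vector about the tool's x, y, z in rad, then the closure, from -1 (fully open) to 1 (shut). In form: [[[tx, ty, tz], [wx, wy, wz], gripper], ...]. A call has exactly 8 rows; each row is the pose to reach, as a shift and turn from the pose commanded when the call began, along the tool's axes at that moment; what a row does not reach only later rows make up. A row lasts 1/8 s, in which the tool goes at most 62.5 mm and 10.7 degrees, less where a joint would pass 70% of its speed; a pose out of reach is approached as far as the arm can. A call with a gripper value outside its range is refused whole. The fingers move at their own pace and stop on an object; FORCE is the grip in N (left out, the last holds). Time passes only in rows, so rows that repeat a pose let the fingers close, or fill a call up. It gives the time, the measured TCP pose, the force, the opening and the grip force at its end, in the units of the state.
- status.sense(): the state, without advancing time (a new reading comes with each control period).
- cams.read_camera(name): name is "scene" or "top" or "wrist"; returns a dict with "img" (420x560x3 uint8, red, green, blue), "fx", "fy", "cx", "cy" (pixels), "distortion" ([k1, k2, p1, p2, k3] as OpenCV has them; the pictures are not rectified), "eye" and "attitude" of the camera in the world. Camera axes: x right, y up, looking along -z (the intrinsics and any distortion apply to the point x, -y, -z); pixel columns grow to the right and rows downward; lengths in mm; the calibration is good to about 2 mm. A picture is of the moment at which its call begins. There is no depth.
- arm.job_done(): hands the job in; it is judged then, once.
The state is a dict: "t": time; "qpos": joint angles; "dq": joint speeds; "joint_torque": joint torques, N m; "eef_pos": TCP position; "tool_rot": TCP orientation; "contact_force": force on the tool from outside, world axes, zero at the start; "moment": the same for the moment, N m; "grip_width": finger opening in mm; "gripper_force": force on a finger pad.
Only numpy, scipy, OpenCV 4.12 (cv2) and the standard library are available. Lean on these libraries where they do the work, as an engineer would, in place of code of your own. Each camera call takes 0.05 s, during which the arm holds its last target. There are 200 camera calls.

### The job

Mount the finned ignition module on the sloping green test stand: slip its forked foot under the washer of the loosened lever bolt with the module's connector end raised, then lower that end inside the ledge so that the module lies flat on the bed. Then, with the red lever still standing open, screw the bolt in clockwise until it is snug and won't turn further, and fold the lever fully closed. Leave the other things on the bench where they are.

Things in the scene. Friction and masses are not known exactly. Their poses are not given: they have to be found in the camera images.
- bed: Sloping bed of the fixed green test stand: plate 206 x 96 mm, its top face leaning 30 degrees towards the robot. Origin on its top face, 66 mm over the bench; x points up the slope (away from the robot at yaw 0), y left, level, z square out of the bed. It runs from x = -92 to +114 mm; below it a foot plate 215 x 100 mm stands on the bench.
- ledge (a point): Middle of the steel ledge's top at the bed's low end, 10 mm over the bed; axes as the bed. The ledge's inner face lies 4 mm up the slope from here (x = -72 mm of the bed). From it two side guides, 10 mm high, run up to x = -45 mm of the bed, inner faces at y = -31 and +31 mm.
- bolt_hole (a point): Where the lever bolt's axis meets the bed's top (x = +86 mm, y = 0 of the bed); axes as the bed. The bolt stands square to the bed: shank 8 mm thick, washer 26 mm across and 5 mm thick, above it a steel head 20 mm across with the lever's pivot. Snug, the washer's underside is 4 mm over the bed and bears on the module's foot; backed out it is 1.5 mm higher per rad.
- axle (a joint): Turn of the lever bolt, rad; grows as it is screwed in (clockwise seen from above the bed). 0 = fully backed out, 4.0 = snug, a hard stop. Starts at 0.1 to 0.8. Friction about 0.1 Nm; stays where left; sinks 1.5 mm per rad. Turn it by pinching the open lever and twisting about the bolt's axis, in several grasps (there is room to turn the open fingers back round the blade).
- lever (a joint): Fold angle of the red lever, rad: 0 = open, standing along the bolt's axis away from the bed; 1.571 = closed, lying parallel to the bed (hard stop). Stays where it is left (friction about 0.2 Nm, some 4 N at its end). Starts at 0 to 0.1. With the bolt snug it folds sideways, towards -y of the bed (to the right).
- lever_pivot (a point): The lever's pivot, on the bolt's axis; 23.8 mm over the bed when the bolt is snug, 1.5 mm higher per rad backed out. Axes of the lever: z from the pivot along the lever to its tip, x along the pivot pin (the blade's width), y the blade's thickness; it folds towards its own -y side.
- lever_grip (a point): Point in the middle of the lever's blade, 50 mm from the pivot; axes as lever_pivot. The red blade is straight, 18 mm wide (x), 9 mm thick (y) and runs from 16 to 76 mm from the pivot. Pinch it across the thickness (y). On the open lever this point is 74 mm or more over the bed.
- module_center (a point): Centre, half-way up, of the ignition module's aluminium housing, 130 x 56 x 40 mm, finned on top, about 0.4 kg. x towards its forked foot, y across the 56 mm width (grasp across it), z up; the underside is 20 mm below. A black connector sticks out 15 mm at the -x end, 15 mm above the underside. Starts flat on the bench. Mounted: at x = -5, y = 0, z = 20 mm of the bed, fork up the slope.
- module_slot (a point): Point in the slot of the module's forked foot that comes to the bolt's axis: 91 mm from module_center along x, 2 mm above the underside; axes as the module. The foot is 4 mm thick, level with the underside, 44 mm wide. The slot is 14 mm wide, open at the foot's end 18 mm beyond this point (flared to 24 mm there), closed 8 mm behind it.
- multimeter: Yellow and black multimeter lying behind the work, 130 x 68 x 41 mm; origin under its centre. To be left alone.
- oil_dropper: Small brown dropper bottle, 33 mm across, 102 mm high, standing; origin under its centre. To be left alone.
- spanner_13: Steel spanner 182 mm long lying at the bench's front edge; origin under its centre. To be left alone.
- spark_plug_2: Spark plug 71 mm long lying to the right of the stand; origin under its centre. To be left alone.

How it is judged (in metres and radians):
On the way, in this order (a step that is already met when the one before it is completed fails the run):
1. the module lies flat on the bed, its fork round the bolt under the washer, inside the ledge and guides, with the bolt still loose (z of module_center in the frame of bed between 0.0165 and 0.0225 m and y of module_center in the frame of bed between -0.006 and 0.006 m and x of module_slot in the frame of bed between 0.081 and 0.093 m and angle between the z axis of module_center and the z axis of bed, either way round below 0.04 rad and value of joint axle below 2 rad), for 0.2 s.
2. the bolt is screwed in until snug while the lever is still open (value of joint axle above 3.85 rad and value of joint lever below 0.6 rad), for 0.2 s.
3. the lever is folded closed (value of joint lever above 1.47 rad), for 0.2 s.
At the end, for the whole second after the job is handed in: The module lies flat on the bed (0.04 rad, 3 mm), fork under the washer, slot point within 5 mm down or 7 mm up the slope of the bolt, centre within 6 mm of the bed's middle line; the bolt is snug (above 3.85 rad), the lever closed (above 1.47 rad); all at rest (z of module_center in the frame of bed between 0.0165 and 0.0225 m and y of module_center in the frame of bed between -0.006 and 0.006 m and x of module_slot in the frame of bed between 0.081 and 0.093 m and angle between the z axis of module_center and the z axis of bed, either way round below 0.04 rad and value of joint axle above 3.85 rad and value of joint lever above 1.47 rad and linear speed of module below 0.01 m/s); the robot touches nothing.
It fails at once if the multimeter is shifted by more than 3 cm (distance of multimeter from where it was at the start of the episode above 0.03 m).
It fails at once if the dropper bottle is shifted by more than 3 cm (distance of oil_dropper from where it was at the start of the episode above 0.03 m).
It fails at once if the spanner is shifted by more than 3 cm (distance of spanner_13 from where it was at the start of the episode above 0.03 m).
It fails at once if the spark plug is shifted by more than 3 cm (distance of spark_plug_2 from where it was at the start of the episode above 0.03 m).
It also fails if it takes over 72 s, if anything falls off the work surface, if the arm or the gripper's body presses on something with over 40 N, if the wrist force passes 120 N, or if a joint passes its speed limit or range.

## Working session

There is one attempt and no reset: what is moved stays moved. The work goes in short steps, Python scripts to look and compute and a shell command to move; the robot and the scene stay as the last step left them, time stands still between calls to the robot, and variables do not carry over. Pictures are saved under pics/ and viewed, at most 10 in all, crops included, and the job is handed in when it is done.

```bash
mkdir -p pics; ls; python3 - <<'E'
from workcell import status,cams,arm
import cv2,json
for n in ["scene","top"]:
    c=cams.read_camera(n); cv2.imwrite(f"pics/{n}0.png",c["img"][:,:,::-1]); print(n,{k:v for k,v in c.items() if k!="img"})
print(status.sense(),arm.grip_point_offset)
E
```

```text
pics
scene {'fx': 416.5373746303337, 'fy': 416.5373746303337, 'cx': 278.2894290352779, 'cy': 211.15763213725467, 'distortion': array([-0.02743588,  0.        ,  0.        ,  0.        ,  0.        ]), 'eye': array([ 214.45899909, -739.04801071,  678.71544048]), 'attitude': array([ 56.27755587,   0.60719605, -26.84727797])}
top {'fx': 543.7275124139263, 'fy': 543.7275124139263, 'cx': 282.8920550012451, 'cy': 212.14644862927534, 'distortion': array([-0.17795471,  0.        ,  0.        ,  0.        ,  0.        ]), 'eye': array([ 404.96362994,    2.58788911, 1518.6303967 ]), 'attitude': array([  7.38524477,   0.84122244, -90.93885478])}
{'t': 0.1, 'qpos': array([ 6.27744246e+01,  1.79554610e+01,  8.58484198e+01, -5.48853538e-04,
        7.62611931e+01, -1.28004743e+01]), 'dq': array([-0.05993969,  0.05132679, -0.16420431, -0.02154054, -0.01232014,
        0.0137965 ]), 'joint_torque': array([ 1.96698449e-03, -4.12898469e+01, -2.60142589e+01, -2.15113769e-04,
        2.94916324e-03, -1.13873335e-05]), 'eef_pos': array([130.69929159, 508.23962895, 230.80737091]), 'tool_rot': array([-1.79936425e+02, -1.38978010e-02,  1.65575022e+02]), 'contact_force': array([0.95267815, 0.130957  , 0.03732729]), 'moment': array([-0.02240756,  0.03936529,  0.00926536]), 'gripper_force': 0.0, 'grip_width': 85.2869223507349} 18.700000000000003
```

View pics/scene0.png

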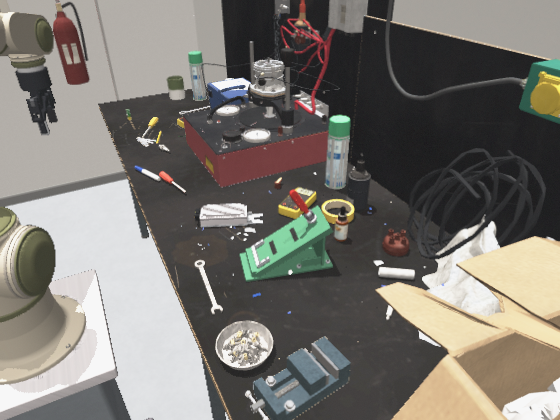

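View pics/top0.png

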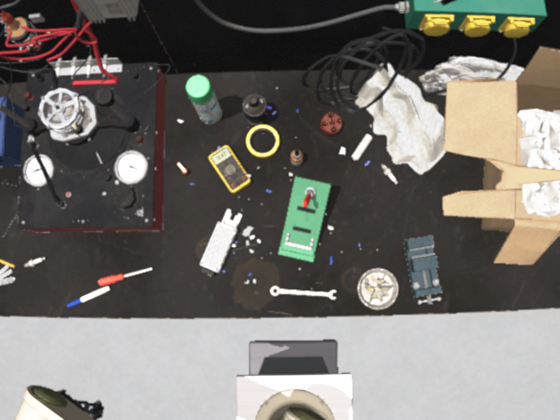

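The scene view shows the green stand at (290,245) with its red lever at (300,203), and the module at (228,215). In the top view the module is at (218,242) with its fork at (233,217). The stand is at (305,218), the multimeter at (229,168), the dropper at (296,158), the spanner at (303,293) and the plug at (389,173).

```bash
cat > h.py <<'E'
import numpy as np,cv2
from scipy.spatial.transform import Rotation as R
from workcell import status,cams,arm
def rot(a): return R.from_euler('xyz',a,degrees=True)
def rays(c,px):
    K=np.array([[c["fx"],0,c["cx"]],[0,c["fy"],c["cy"]],[0,0,1]])
    p=cv2.undistortPoints(np.array(px,float).reshape(-1,1,2),K,c["distortion"]).reshape(-1,2)
    d=np.c_[p[:,0],-p[:,1],-np.ones(len(p))]
    return c["eye"],rot(c["attitude"]).apply(d)
def on_plane(c,px,p0,n):
    e,d=rays(c,px); n=np.array(n,float); return e+d*(((np.array(p0)-e)@n)/(d@n))[:,None]
def onz(c,px,z): return on_plane(c,px,[0,0,z],[0,0,1])
def project(c,P):
    q=rot(c["attitude"]).inv().apply(np.atleast_2d(P)-c["eye"]); q[:,1:]*=-1
    K=np.array([[c["fx"],0,c["cx"]],[0,c["fy"],c["cy"]],[0,0,1]])
    return cv2.projectPoints(q,np.zeros(3),np.zeros(3),K,c["distortion"])[0].reshape(-1,2)
def tri(c1,p1,c2,p2):
    a,u=rays(c1,[p1]); b,v=rays(c2,[p2]); u,v=u[0],v[0]
    s=np.linalg.lstsq(np.c_[u,-v],b-a,rcond=None)[0]
    return (a+s[0]*u+b+s[1]*v)/2, np.linalg.norm(a+s[0]*u-b-s[1]*v)
E
python3 - <<'E'
from h import *
c=cams.read_camera("top"); img=c["img"]
hsv=cv2.cvtColor(img,cv2.COLOR_RGB2HSV)
def big(m,box):
    x0,y0,x1,y1=box; k=np.zeros_like(m); k[y0:y1,x0:x1]=m[y0:y1,x0:x1]
    cs=cv2.findContours(k,cv2.RETR_EXTERNAL,cv2.CHAIN_APPROX_NONE)[0]; return max(cs,key=cv2.contourArea)
g=big(cv2.inRange(hsv,(50,70,40),(90,255,255)),(260,160,345,275))
print("green quad",cv2.boxPoints(cv2.minAreaRect(g)).round(1).tolist(), cv2.approxPolyDP(g,3,True).reshape(-1,2).tolist())
m=big(cv2.inRange(hsv,(0,0,130),(179,60,255)),(190,200,243,285))
q=cv2.minAreaRect(m);print("mod",q,cv2.approxPolyDP(m,2,True).reshape(-1,2).tolist())
r=big(cv2.inRange(hsv,(0,120,80),(8,255,255)),(285,170,330,230)); print("lever",cv2.minAreaRect(r))
P=onz(c,cv2.boxPoints(q),20); print(P.round(1).tolist())
s=cams.read_camera("scene")
a=cv2.resize(img[165:280,190:335],None,fx=3.6,fy=3.6,interpolation=cv2.INTER_CUBIC)
b=cv2.resize(s["img"][175:285,190:360],None,fx=2.3,fy=2.3,interpolation=cv2.INTER_CUBIC)
o=np.zeros((600,800,3),np.uint8); a=a[:345]; o[:345,:a.shape[1]]=a[:345]; o[347:600,:b.shape[1]]=b[:253]
cv2.imwrite("pics/crop.png",o[:,:,::-1])
E
```

```text
green quad [[276.79998779296875, 254.6999969482422], [294.29998779296875, 175.10000610351562], [331.6000061035156, 183.3000030517578], [314.0, 262.8999938964844]] [[295, 176], [278, 254], [312, 262], [330, 183]]
mod ((220.7069091796875, 239.51724243164062), (21.928173065185547, 63.94623947143555), 23.198585510253906) [[228, 208], [222, 220], [217, 222], [199, 263], [216, 272], [220, 269], [242, 215], [238, 213], [232, 220]]
lever ((305.8965759277344, 200.2586212158203), (4.828078746795654, 13.92715072631836), 21.801410675048828)
[[457.5, 258.7, 20.0], [620.5, 187.8, 20.0], [595.1, 131.5, 20.0], [433.0, 202.6, 20.0]]
```

View pics/crop.png

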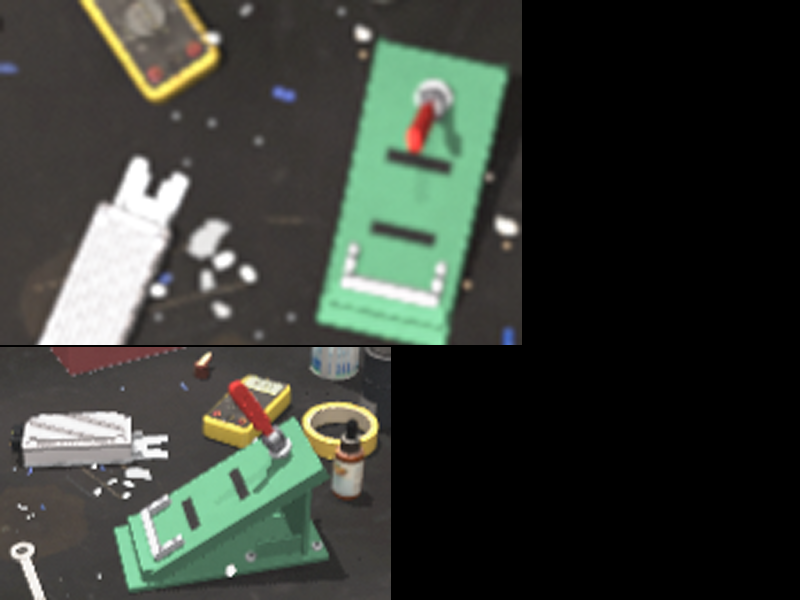

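The crop shows the ledge's middle at top pixel (299.2,245.6) and the bolt head at (310,192). The module's fork tips are near (229,209) and (241,214), with its front top corners at (217,222) and (236.7,231.7).

```bash
python3 - <<'E'
from h import *
c=cams.read_camera("top")
A=onz(c,[[295,176],[330.5,183]],123); B=onz(c,[[278,254.5],[312.5,262]],20)
led=onz(c,[[299.2,245.6]],36.7)[0]; 
print("bed top/bot",A.round(1).tolist(),B.round(1).tolist(),"ledge",led.round(1))
d=A.mean(0)-B.mean(0); psi=np.degrees(np.arctan2(d[1],d[0])); print("psi",psi, "edge psi",np.degrees(np.arctan2(*(A[0]-A[1])[[1,0]]))-90)
u=np.array([np.cos(np.radians(psi)),np.sin(np.radians(psi)),0])
# bed origin estimates
C=np.cos(np.pi/6)
for n,p,x,z in [("top",A.mean(0),114,0),("bot",B.mean(0),-92,0),("led",led,-76,10),("bolt",onz(c,[[310,191.5]],134)[0],86,29)]:
    print(n,(p-u*(x*C-z*.5))[:2].round(1))
M=onz(c,[[199,263],[216,272],[217,222],[236.7,231.7]],40); F=onz(c,[[228.5,208.5],[241.5,214.5]],4)
print("M",M.round(1).tolist(),"mean",M.mean(0).round(1),"fork",F.round(1).tolist(),F.mean(0).round(1))
for a in (M[2]-M[0],M[3]-M[1],F.mean(0)-M.mean(0)): print(np.degrees(np.arctan2(a[1],a[0])),np.linalg.norm(a[:2]))
E
```

```text
bed top/bot [[680.8, -13.1, 123.0], [660.6, -105.3, 123.0]] [[482.2, 36.8, 20.0], [459.8, -57.8, 20.0]] ledge [504.6 -21.8  36.7]
psi -13.711145710759128 edge psi -12.387236679275986
top [574.8 -35.8]
bot [548.4 -29.4]
led [573.4 -38.6]
bolt [578.9 -36.6]
M [[461.1, 252.6, 40.0], [436.0, 205.9, 40.0], [573.0, 202.7, 40.0], [545.3, 148.5, 40.0]] mean [503.9 202.4  40. ] fork [[614.8, 174.9, 4.0], [597.1, 138.2, 4.0]] [606.  156.5   4. ]
-24.044142820158946 122.50185050302872
-27.72725414531454 123.45114929208931
-24.205225824535752 111.94047357729822
```

```bash
cat >> h.py <<'E'
BED_O=np.array([574.,-36.,66.]); PSI=-13.
MOD=np.array([506.5,201.5,20.]); MYAW=-24.5
def bedR(): return R.from_euler('ZY',[PSI,-30],degrees=True)   # x up slope
FLIP=R.from_matrix(np.diag([-1.,1,-1]))      # tool axes in an object's axes (x=-x,z=-z)
def tool_for(Robj): return Robj*FLIP
def plan(pos,Rt,s=None):
    s=s or status.sense(); Rc=rot(s["tool_rot"])
    t=Rc.inv().apply(np.array(pos)-s["eef_pos"])/10; w=(Rc.inv()*Rt).as_rotvec()
    print("t",round(s["t"],2),"shift cm",t.round(2).tolist(),"turn",w.round(3).tolist()); return t,w
E
python3 - <<'E'
from h import *
plan([MOD[0],MOD[1],190],tool_for(R.from_euler('z',MYAW,degrees=True)))
E
```

```text
t 0.25 shift cm [-44.03, -20.35, 4.11] turn [-0.001, -0.0, 0.176]
```

```bash
python3 -m handwheel '[[[-5,-2.3,0.5],[0,0,0.02],-1],[[-11,-5,1],[0,0,0.05],-1],[[-17,-8,1.5],[0,0,0.08],-1],[[-23,-10.6,2],[0,0,0.1],-1],[[-29,-13.4,2.5],[0,0,0.13],-1],[[-35,-16.2,3],[0,0,0.15],-1],[[-40,-18.5,3.8],[0,0,0.176],-1],[[-44,-20.3,4.1],[0,0,0.176],-1]]'; python3 - <<'E'
from h import *
c=cams.read_camera("wrist"); cv2.imwrite("pics/w1.png",c["img"][:,:,::-1]); print(c["eye"],c["attitude"],status.sense()["eef_pos"],status.sense()["tool_rot"])
print(project(c,MOD),"fork end",project(c,MOD+R.from_euler('z',MYAW,degrees=True).apply([109,0,-16])))
E
```

```text
t: 1.25
eef_pos: [507.7, 200.5, 189.9]
tool_rot: [-180.0, -0.0, 155.4]
contact_force: [1.1, 1.2, 0.3]
grip_width: 85.4
gripper_force: 0.0
[441.80924895 230.35370841 333.17695912] [-1.65095781e+01 -2.70789035e-02  6.54117653e+01] [511.68680406 196.46844652 189.06736192] [-1.79935717e+02  9.70136668e-02  1.55233095e+02]
[[279.19233931 185.11480328]] fork end [[279.26214181 273.3820339 ]]
```

View pics/w1.png

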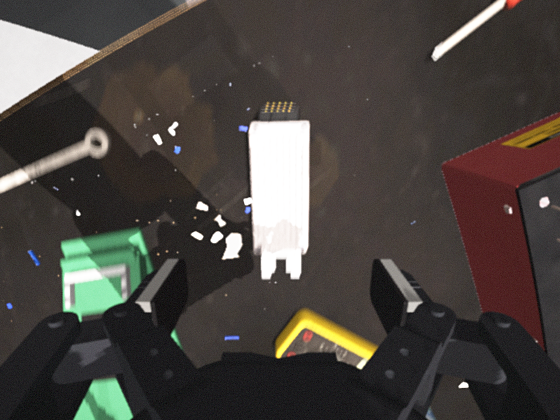

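The wrist view shows the module nearly upright. Its rear top edge is at (280,121), its front top edge at about (279,250), and its fork tips at (281,277). The stand is at the lower left and the multimeter at the bottom.

```bash
python3 - <<'E'
from h import *
s=status.sense(); print(s["eef_pos"],s["tool_rot"],s["t"])
c=cams.read_camera("wrist")
hsv=cv2.cvtColor(c["img"],cv2.COLOR_RGB2HSV)
m=cv2.inRange(hsv,(0,0,110),(179,60,255)); k=np.zeros_like(m); k[100:285,240:320]=m[100:285,240:320]
m=cv2.morphologyEx(k,cv2.MORPH_OPEN,np.ones((5,5)))
def mid(r): x=np.where(m[r])[0]; return [(x[0]+x[-1])/2,r],x[0],x[-1]
for r in (130,180,230): print(mid(r))
ys=np.where(m.any(1))[0]; print(ys[0],ys[-1])
a=onz(c,[mid(130)[0],mid(180)[0],mid(225)[0]],40); print(a.round(1).tolist(),np.degrees(np.arctan2(*(a[2]-a[0])[[1,0]])))
back=onz(c,[[mid(130)[0][0],ys[0]]],40)[0]; fork=onz(c,[[281,ys[-1]+.5]],4)[0]
f=fork-back; yaw=np.arctan2(f[1],f[0]); u=np.array([np.cos(yaw),np.sin(yaw)])
print(np.degrees(yaw),np.hypot(*f[:2]),"centre",back[:2]+65*u,fork[:2]-109*u)
E
```

```text
[511.68680406 196.46844652 189.06736192] [-1.79935717e+02  9.70136668e-02  1.55233095e+02] 1.3
([np.float64(282.0), 130], np.int64(252), np.int64(312))
([np.float64(283.0), 180], np.int64(254), np.int64(312))
([np.float64(283.5), 230], np.int64(256), np.int64(311))
113 270
[[460.9, 222.9, 40.0], [503.4, 204.5, 40.0], [544.7, 186.2, 40.0]] -23.694592879701013
-24.88179609683836 175.84970436914654 centre [506.29099222 201.81751904] [507.96900284 201.03926035]
```

```bash
sed -i 's/^MOD=.*/MOD=np.array([507.,201.4,20.]); MYAW=-24.3/' h.py; python3 - <<'E'
from h import *
s=status.sense(); print(s["eef_pos"])
plan([MOD[0],MOD[1],10],tool_for(R.from_euler('z',MYAW,degrees=True)))
E
```

```text
[509.25661377 198.73162332 189.19024642]
t 1.35 shift cm [0.32, 0.16, 17.92] turn [-0.001, -0.0, -0.009]
```

```bash
python3 -m handwheel '[[[0,0,4.5],[0,0,0],-1],[[0,0,9],[0,0,0],-1],[[0,0,13],[0,0,0],-1],[[0,0,16],[0,0,0],-1],[[0,0,17.5],[0,0,0],-1],[[0,0,17.9],[0,0,0],-1],[[0,0,17.9],[0,0,0],0.2],[[0,0,17.9],[0,0,0],1]]' 80; python3 -m handwheel '[[[0,0,0],[0,0,0],1],[[0,0,0],[0,0,0],1],[[0,0,0],[0,0,0],1],[[0,0,0],[0,0,0],1],[[0,0,-1],[0,0,0],1],[[0,0,-3],[0,0,0],1],[[0,0,-5],[0,0,0],1],[[0,0,-7],[0,0,0],1]]' 80
```

```text
t: 2.35
eef_pos: [507.2, 202.5, 12.9]
tool_rot: [179.9, 0.1, 155.5]
contact_force: [2.1, 1.1, 0.1]
grip_width: 54.4
gripper_force: 84.1
t: 3.35
eef_pos: [506.1, 202.2, 82.4]
tool_rot: [-180.0, -0.0, 155.5]
contact_force: [-0.5, -0.4, -3.2]
grip_width: 54.1
gripper_force: 85.1
```

```bash
cat >> h.py <<'E'
OFF=np.array([-0.5,0.,-8.])   # TCP in module axes
def mod_target(x,z,th,y=0):
    Rm=bedR()*R.from_euler('y',th,degrees=True); c=BED_O+bedR().apply([x,y,z])
    return plan(c+Rm.apply(OFF),tool_for(Rm))
E
python3 - <<'E'
from h import *
mod_target(-63,65,5); print(status.sense()["eef_pos"])
E
```

```text
t 3.35 shift cm [-7.81, -20.53, -0.09] turn [-0.044, -0.435, -0.198]
[506.14300223 202.16922109  82.42847208]
```

```bash
python3 -m handwheel '[[[0,0,-3],[0,0,0],1],[[-1,-2.5,-4],[-0.01,-0.1,-0.03],1],[[-2,-6,-4],[-0.02,-0.2,-0.08],1],[[-3.5,-10,-4],[-0.03,-0.3,-0.12],1],[[-5,-14,-4],[-0.04,-0.4,-0.16],1],[[-6.5,-17.5,-3],[-0.044,-0.435,-0.198],1],[[-7.8,-20.5,-1],[-0.044,-0.435,-0.198],1],[[-7.8,-20.5,-0.1],[-0.044,-0.435,-0.198],1]]' 80; python3 -m handwheel '[[[0,0,0],[0,0,0],1],[[0,0,0],[0,0,0],1],[[0,0,0],[0,0,0],1],[[0,0,0],[0,0,0],1],[[0,0,0],[0,0,0],1],[[0,0,0],[0,0,0],1],[[0,0,0],[0,0,0],1],[[0,0,0],[0,0,0],1]]'; python3 - <<'E'
from h import *
mod_target(-63,65,5)
w=cams.read_camera("wrist"); s=cams.read_camera("scene"); t=cams.read_camera("top")
o=np.zeros((600,800,3),np.uint8)
o[:345,:460]=cv2.resize(w["img"],(460,345)); o[345:,:400]=cv2.resize(s["img"][165:292,210:410],(400,255),interpolation=2)
o[:420,460:]=cv2.resize(t["img"][160:270,270:359],(340,420),interpolation=2)
cv2.imwrite("pics/p2.png",o[:,:,::-1]); np.save("w2.npy",{k:w[k] for k in w},allow_pickle=True);np.save("s2.npy",s,allow_pickle=True);np.save("t2.npy",t,allow_pickle=True)
E
```

```text
t: 4.35
eef_pos: [491.7, -18.3, 81.9]
tool_rot: [180.0, 24.9, 166.8]
contact_force: [-0.0, 0.3, -3.4]
grip_width: 54.1
gripper_force: 85.6
t: 5.35
eef_pos: [492.3, -16.7, 82.3]
tool_rot: [180.0, 25.0, 167.0]
contact_force: [-0.2, -0.2, -3.5]
grip_width: 53.7
gripper_force: 85.6
t 5.35 shift cm [-0.03, -0.05, -0.1] turn [0.0, 0.0, 0.0]
```

View pics/p2.png

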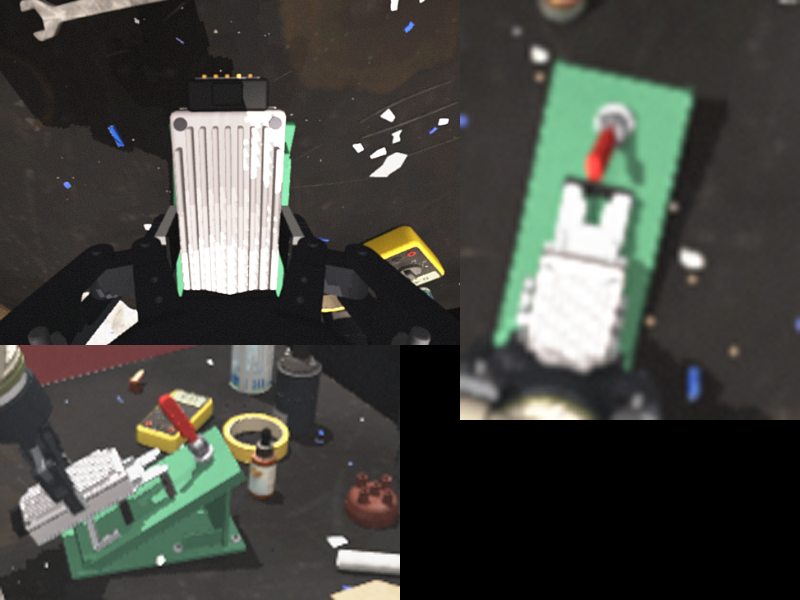

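The composite shows the fork about 65 mm short of the bolt and roughly in line. In the top crop the prongs are at (577,190) and (622,195), and the washer is at (614,122). The module sits level in the fingers, with its connector end clear of the ledge.

```bash
python3 - <<'E'
from h import *
t=np.load("t2.npy",allow_pickle=True).item(); s=np.load("s2.npy",allow_pickle=True).item()
hsv=cv2.cvtColor(t["img"],cv2.COLOR_RGB2HSV); m=cv2.inRange(hsv,(0,0,120),(179,70,255))
def cen(x0,y0,x1,y1):
    y,x=np.nonzero(m[y0:y1,x0:x1]); return x.mean()+x0,y.mean()+y0,len(x),x.min()+x0,x.max()+x0,y.min()+y0,y.max()+y0
print("washer",cen(302,183,320,198)); b=bedR()
for r in range(208,224,2): print(r,np.nonzero(m[r,285:330])[0]+285)
for z in (12,18,24,29): print(z,project(t,BED_O+b.apply([86,0,z])),project(s,BED_O+b.apply([86,0,z])))
st=status.sense(); Rm=rot(st["tool_rot"])*FLIP
c=st["eef_pos"]-Rm.apply(OFF)
print("fork",project(t,c+Rm.apply([[109,0,-18],[91,0,-18],[75,0,-18],[65,0,20]])),project(s,c+Rm.apply([[109,22,-18],[109,-22,-18]])))
ms=cv2.inRange(cv2.cvtColor(s["img"],cv2.COLOR_RGB2HSV),(0,0,120),(179,70,255)); y,x=np.nonzero(ms[205:226,300:325]);print("scene washer",x.mean()+300,y.mean()+205,x.min()+300,x.max()+300,y.min()+205,y.max()+205)
E
```

```text
washer (np.float64(309.95348837209303), np.float64(190.93023255813952), 86, np.int64(304), np.int64(315), np.int64(186), np.int64(197))
208 [297 298 299 300]
210 [296 297 298 299 300 301 311 312]
212 [296 297 298 299 300 301 302 303 308 309 310 311 312 313 314 315]
214 [296 297 298 299 300 301 302 303 307 308 309 310 311 312 313 314 325]
216 [295 296 297 298 299 300 301 302 303 306 307 308 309 310 311 312 313 314]
218 [295 296 297 298 299 300 301 302 303 304 305 306 307 308 309 310 311 312
 313 314]
220 [295 296 297 298 299 300 301 302 303 304 305 306 307 308 309 310 311 312
 313]
222 [294 295 296 297 298 299 300 301 302 303 304 305 306 307 308 309 310 311
 312 313]
12 [[309.98293029 191.09575727]] [[310.4397697  218.41387284]]
18 [[309.81892447 191.87617648]] [[309.28923314 216.77844222]]
24 [[309.65360178 192.66277797]] [[308.13043506 215.13131747]]
29 [[309.51481575 193.3230536 ]] [[307.15839799 213.74969435]]
fork [[305.99150625 209.26183775]
 [304.63854363 215.72145308]
 [303.44379859 221.42098945]
 [301.70575281 229.66440011]] [[287.86826202 216.14642926]
 [292.83020618 226.65192257]]
scene washer 311.2 215.69411764705882 300 324 205 223
```

```bash
python3 - <<'E'
from h import *
mod_target(-45,33,5)
mod_target(-45,29.4,5)
E
```

```text
t 5.5 shift cm [-2.1, -0.04, 2.93] turn [0.0, 0.0, 0.0]
t 5.5 shift cm [-2.13, -0.05, 3.29] turn [0.0, 0.0, 0.0]
```

```bash
python3 -m handwheel '[[[-1,0,1],[0,0,0],1],[[-2.1,0,2],[0,0,0],1],[[-2.1,0,2.5],[0,0,0],1],[[-2.1,0,2.8],[0,0,0],1],[[-2.1,0,2.9],[0,0,0],1],[[-2.1,0,2.95],[0,0,0],1],[[-2.1,0,3],[0,0,0],1],[[-2.1,0,3],[0,0,0],1]]'; python3 - <<'E'
from h import *
st=status.sense(); print(st["contact_force"],st["moment"]); mod_target(-45,29.4,5)
s=cams.read_camera("scene")
cv2.imwrite("pics/p3.png",cv2.resize(s["img"][180:270,220:340],(800,600),interpolation=2)[:,:,::-1])
E
```

```text
t: 6.5
eef_pos: [523.2, -23.8, 64.1]
tool_rot: [180.0, 25.0, 167.0]
contact_force: [0.1, -0.6, -4.9]
grip_width: 54.3
gripper_force: 85.6
[ 0.11232007 -0.56679447 -4.88936596] [ 0.08338399  0.41214512 -0.01630968]
t 6.5 shift cm [-0.03, -0.05, 0.3] turn [0.0, 0.0, 0.0]
```

View pics/p3.png

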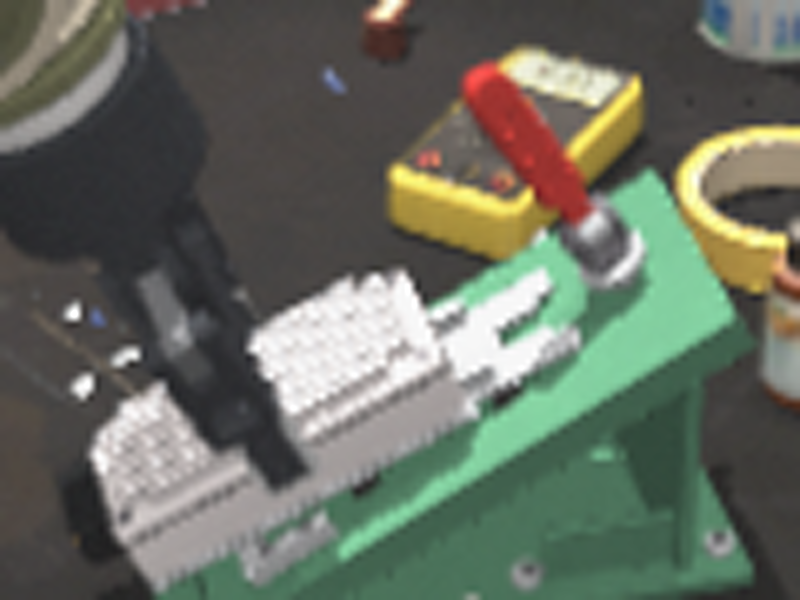

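The fork tips, at (545,275) and (575,335), sit just over the bed and point either side of the bolt. The connector end is above the ledge.

```bash
python3 -m handwheel '[[[0,0,0.05],[0,0,0],1],[[0,0,0.1],[0,0,0],1],[[0,0,0.15],[0,0,0],1],[[0,0,0.15],[0,0,0],1],[[0,0,0.15],[0,0,0],1],[[0,0,0.15],[0,0,0],1],[[0,0,0.15],[0,0,0],1],[[0,0,0.15],[0,0,0],1]]'; python3 - <<'E'
from h import *
st=status.sense(); print(st["contact_force"],st["moment"]); mod_target(-45,29.4,5)
E
python3 -m handwheel '[[[0,0,0.05],[0,0,0],1],[[0,0,0.1],[0,0,0],1],[[0,0,0.15],[0,0,0],1],[[0,0,0.15],[0,0,0],1],[[0,0,0.15],[0,0,0],1],[[0,0,0.15],[0,0,0],1],[[0,0,0.15],[0,0,0],1],[[0,0,0.15],[0,0,0],1]]'; python3 - <<'E'
from h import *
st=status.sense(); print(st["contact_force"],st["moment"]); mod_target(-45,29.4,5)
E
```

```text
t: 7.55
eef_pos: [523.8, -23.9, 62.6]
tool_rot: [180.0, 25.0, 167.0]
contact_force: [-0.2, -0.5, -3.8]
grip_width: 53.8
gripper_force: 85.6
[-0.21011747 -0.4926486  -3.7676868 ] [0.04192401 0.45649779 0.01622692]
t 7.55 shift cm [-0.03, -0.05, 0.14] turn [0.0, 0.0, 0.0]
t: 8.55
eef_pos: [524.4, -24.0, 61.3]
tool_rot: [180.0, 25.0, 167.0]
contact_force: [-3.6, 0.6, -1.3]
grip_width: 53.8
gripper_force: 86.1
[-3.56729421  0.61285337 -1.26205253] [0.07024546 0.48407887 0.00724072]
t 8.55 shift cm [-0.03, -0.05, -0.01] turn [0.0, 0.0, 0.0]
```

```bash
python3 -m handwheel '[[[-0.3,-0.05,-0.08],[0,0,0],1],[[-0.9,-0.05,-0.13],[0,0,0],1],[[-1.5,-0.05,-0.18],[0,0,0],1],[[-2.1,-0.05,-0.23],[0,0,0],1],[[-2.7,-0.05,-0.29],[0,0,0],1],[[-3.0,-0.05,-0.32],[0,0,0],1],[[-3,-0.05,-0.32],[0,0,0],1],[[-3,-0.05,-0.32],[0,0,0],1]]'; python3 - <<'E'
from h import *
st=status.sense(); print(st["contact_force"],st["moment"]); mod_target(-2,29.4,5)
E
```

```text
t: 9.55
eef_pos: [549.7, -30.4, 77.0]
tool_rot: [-180.0, 25.0, 167.0]
contact_force: [0.9, -0.1, -2.3]
grip_width: 54.4
gripper_force: 86.0
[ 0.88264395 -0.05321592 -2.28094015] [ 0.00436762  0.14629356 -0.0050782 ]
t 9.55 shift cm [-1.29, 0.0, -0.06] turn [0.0, 0.001, 0.0]
```

```bash
python3 -m handwheel '[[[-0.3,0,-0.03],[0,0,0],1],[[-0.6,0,-0.05],[0,0,0],1],[[-0.9,0,-0.08],[0,0,0],1],[[-1.2,0,-0.1],[0,0,0],1],[[-1.3,0,-0.11],[0,0,0],1],[[-1.3,0,-0.11],[0,0,0],1],[[-1.3,0,-0.11],[0,0,0],1],[[-1.3,0,-0.11],[0,0,0],1]]'; python3 - <<'E'
from h import *
st=status.sense(); print(st["contact_force"],st["moment"]); mod_target(-2,29.4,5); mod_target(-2,20,0)
s=cams.read_camera("scene");t=cams.read_camera("top")
o=np.vstack([cv2.resize(s["img"][180:270,220:340],(533,400),interpolation=2)[:300],cv2.resize(t["img"][175:256,250:394],(533,300),interpolation=2)])
cv2.imwrite("pics/p4.png",o[:,:,::-1])
E
```

```text
t: 10.55
eef_pos: [560.7, -33.0, 83.5]
tool_rot: [180.0, 25.0, 167.0]
contact_force: [-0.7, 0.4, -1.2]
grip_width: 54.2
gripper_force: 86.0
[-0.74969338  0.44407686 -1.18869591] [-0.00802265  0.22139773 -0.02522952]
t 10.55 shift cm [0.01, 0.0, 0.05] turn [0.0, 0.001, 0.0]
t 10.55 shift cm [-0.15, 0.0, 0.99] turn [0.0, -0.087, 0.0]
```

View pics/p4.png

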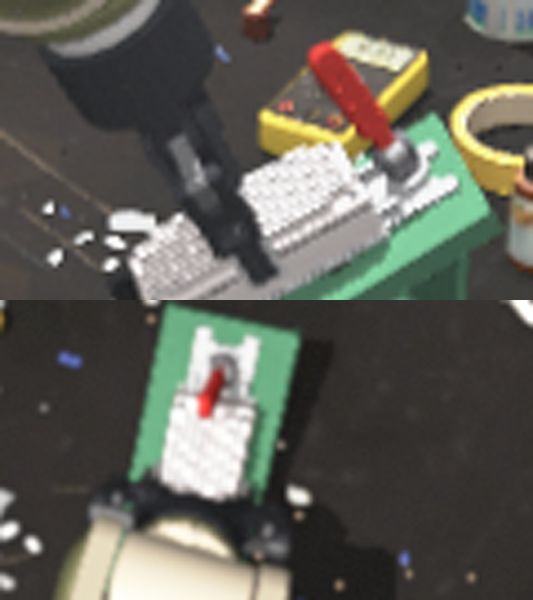

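The fork straddles the bolt under the washer: the prongs show on both sides of the head, at (425,150) and (445,188) in the scene crop. Next I lower the connector end.

```bash
python3 -m handwheel '[[[-0.03,0,0.15],[0,-0.015,0],1],[[-0.06,0,0.3],[0,-0.03,0],1],[[-0.08,0,0.45],[0,-0.043,0],1],[[-0.1,0,0.6],[0,-0.056,0],1],[[-0.13,0,0.78],[0,-0.07,0],1],[[-0.15,0,0.94],[0,-0.084,0],1],[[-0.15,0,0.94],[0,-0.084,0],1],[[-0.15,0,0.94],[0,-0.084,0],1]]'; python3 - <<'E'
from h import *
st=status.sense(); print(st["contact_force"],st["moment"]); mod_target(-2,20,0)
E
```

```text
t: 11.65
eef_pos: [565.4, -33.9, 76.0]
tool_rot: [180.0, 29.8, 167.0]
contact_force: [-13.9, 3.0, 10.9]
grip_width: 54.0
gripper_force: 87.9
[-13.92596729   3.00431116  10.89741266] [-0.22294829  1.24504473 -0.35688618]
t 11.65 shift cm [-0.02, -0.01, 0.11] turn [0.0, -0.003, 0.001]
```

```bash
python3 - <<'E'
from h import *
s=cams.read_camera("scene");t=cams.read_camera("wrist")
o=np.vstack([cv2.resize(s["img"][190:265,230:330],(533,400),interpolation=2)[:,:],cv2.resize(t["img"][60:270,150:430],(533,400))[:200]])
cv2.imwrite("pics/p5.png",o[:,:,::-1])
E
```

```text
(no output)
```

View pics/p5.png

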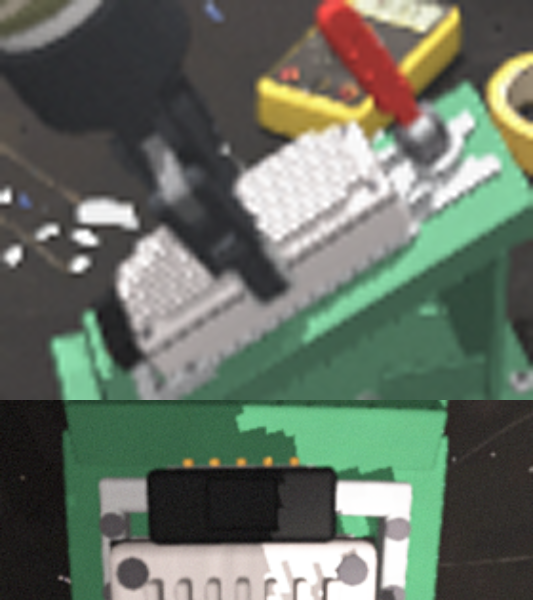

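The view shows the housing left of centre between the guides. Its left edge is over the inner edge of the left guide at (125,560), while the right guide at (384,560) shows a gap. So the module is about 2 mm too far to -y, with its rear resting on that guide. I will lift it slightly, shift it and lower it again.

```bash
python3 -m handwheel '[[[0,0,-0.3],[0,0,0],1],[[0,0.1,-0.3],[0,0,0.005],1],[[0,0.17,-0.3],[0,0,0.009],1],[[0,0.17,-0.2],[0,0,0.009],1],[[0,0.17,-0.1],[0,0,0.009],1],[[0,0.17,0],[0,-0.003,0.009],1],[[0,0.17,0.05],[0,-0.003,0.009],1],[[0,0.17,0.05],[0,-0.003,0.009],1]]'; python3 - <<'E'
from h import *
st=status.sense(); print(st["contact_force"],st["moment"]); mod_target(-2,20,0)
t=cams.read_camera("wrist")
cv2.imwrite("pics/p6.png",cv2.resize(t["img"][90:240,180:380],(800,600))[:,:,::-1])
E
```

```text
t: 12.75
eef_pos: [565.8, -32.3, 76.0]
tool_rot: [179.7, 30.0, 166.4]
contact_force: [-19.0, 1.8, 17.5]
grip_width: 54.3
gripper_force: 89.0
[-19.00474274   1.80251151  17.46038543] [-0.52094987  1.5580079  -0.64146947]
t 12.75 shift cm [-0.02, -0.17, 0.11] turn [0.0, -0.0, -0.008]
```

View pics/p6.png

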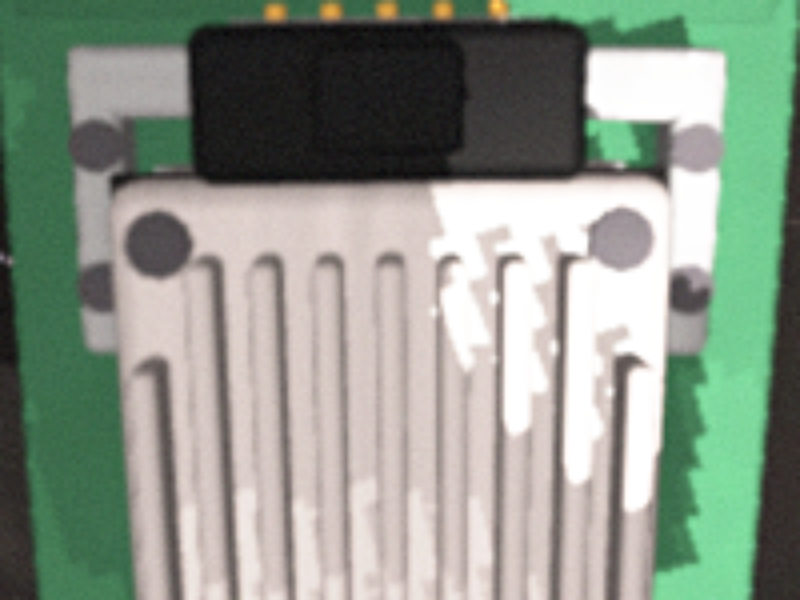

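The housing, at x=112 to 667, now lies between the guide inner faces at 132 and 668 once perspective is allowed for, and it is clear of the ledge. I can release it.

```bash
python3 -m handwheel '[[[0,0,-0.06],[0,0,0],1],[[0,0,-0.06],[0,0,0],1],[[0,0,-0.06],[0,0,0],0.2],[[0,0,-0.06],[0,0,0],-0.5],[[0,0,-0.06],[0,0,0],-1],[[0,0,-0.06],[0,0,0],-1],[[0,0,-2],[0,0,0],-1],[[0,0,-6],[0,0,0],-1]]'; python3 -m handwheel '[[[0,0,-4],[0,0,0],-1],[[0,0,-6],[0,0,0],-1],[[2,0,-8],[0,0,0],-1],[[3,0,-8],[0,0,0],-1],[[3,0,-8],[0,0,0],-1],[[3,0,-8],[0,0,0],-1],[[3,0,-8],[0,0,0],-1],[[3,0,-8],[0,0,0],-1]]'; python3 - <<'E'
from h import *
t=cams.read_camera("wrist");s=cams.read_camera("scene")
o=np.hstack([cv2.resize(t["img"],(480,360)),cv2.resize(s["img"][180:270,240:320],(320,360),interpolation=2)])
cv2.imwrite("pics/p7.png",o[:,:,::-1]); np.save("w7.npy",t,allow_pickle=True)
b=bedR(); 
print("pred w",project(t,BED_O+b.apply([[86,0,29],[-68,31,10],[-68,-31,10],[-76,0,10]])).round(1).tolist())
print(status.sense()["eef_pos"],status.sense()["tool_rot"],status.sense()["contact_force"])
E
```

```text
t: 13.8
eef_pos: [536.6, -25.8, 126.6]
tool_rot: [179.7, 29.9, 166.4]
contact_force: [0.6, 0.3, 0.8]
grip_width: 85.4
gripper_force: 0.0
t: 14.8
eef_pos: [473.1, -10.8, 181.1]
tool_rot: [179.7, 30.0, 166.4]
contact_force: [-0.5, -0.4, 0.6]
grip_width: 85.3
gripper_force: 0.0
pred w [[278.1, 314.2], [310.8, 154.7], [242.1, 155.4], [276.3, 146.0]]
[472.99021223 -10.70906523 181.19681961] [179.69662714  29.98215868 166.420522  ] [ 0.11815899 -0.26405781  1.36088417]
```

View pics/p7.png

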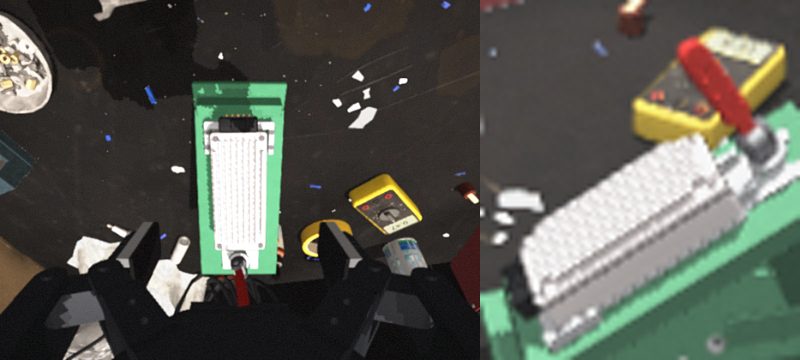

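The module sits flat between the guides with its connector over the ledge. The ledge appears at about (280,145) full-size, against a prediction of 276, so the stand's yaw is about 1° more negative than I had. I'll correct that and move over the lever.

```bash
sed -i 's/^BED_O=.*/BED_O=np.array([574.,-34.8,66.]); PSI=-14./' h.py; cat >> h.py <<'E'
def bolt_target(z,phi=0,x=86,y=0):
    "TCP at bed (x,y,z), tool y turned phi rad about bed z from bed y"
    return plan(BED_O+bedR().apply([x,y,z]),tool_for(bedR()*R.from_rotvec([0,0,phi])))
def tcp_bed():
    s=status.sense(); return bedR().inv().apply(s["eef_pos"]-BED_O)
E
python3 - <<'E'
from h import *
print(status.sense()["qpos"].round(1),tcp_bed()); bolt_target(150)
E
```

```text
[-16.5   1.1 119.9   3.6  29.2 -95.7] [-32.32749439  -1.06114828 151.68211721]
t 14.9 shift cm [-11.83, 0.03, 0.16] turn [0.009, -0.0, 0.006]
```

```bash
python3 -m handwheel '[[[-3,0,0.1],[0,0,0],-1],[[-7,0,0.2],[0.009,0,0.006],-1],[[-10,0,0.2],[0.009,0,0.006],-1],[[-11.8,0,0.2],[0.009,0,0.006],-1],[[-11.8,0,0.2],[0.009,0,0.006],-1],[[-11.8,0,0.2],[0.009,0,0.006],-1],[[-11.8,0,0.2],[0.009,0,0.006],-1],[[-11.8,0,0.2],[0.009,0,0.006],-1]]'; python3 - <<'E'
from h import *
t=cams.read_camera("wrist"); np.save("w8.npy",t,allow_pickle=True)
b=bedR(); print(tcp_bed(), status.sense()["qpos"].round(1)); bolt_target(150)
print("pred",project(t,BED_O+b.apply([[86,0,29],[86,0,105],[86,22,4],[86,-22,4],[60,28,40],[60,-28,40],[108,0,4]])).round(1).tolist())
hsv=cv2.cvtColor(t["img"],cv2.COLOR_RGB2HSV); m=cv2.inRange(hsv,(0,120,60),(8,255,255))|cv2.inRange(hsv,(172,120,60),(179,255,255))
cs=cv2.findContours(m,0,2)[0]; g=[c for c in cs if cv2.contourArea(c)>150]; print([cv2.minAreaRect(c) for c in g])
cv2.imwrite("pics/p8.png",t["img"][:,:,::-1])
E
```

```text
t: 15.9
eef_pos: [572.9, -34.8, 238.4]
tool_rot: [-180.0, 30.0, 166.0]
contact_force: [0.5, 0.5, 0.3]
grip_width: 85.1
gripper_force: 0.0
[ 85.37175589  -0.27670295 149.87325356] [-15.5   9.8 100.5   1.2  39.8 -92.2]
t 15.95 shift cm [-0.06, 0.03, -0.01] turn [-0.0, -0.0, 0.0]
pred [[279.2, 199.9], [279.5, 231.5], [302.4, 192.8], [255.9, 192.8], [313.7, 172.6], [244.8, 172.7], [279.2, 214.9]]
[((552.0, 251.5), (14.0, 31.0), -0.0), ((277.2255859375, 235.51248168945312), (36.89335250854492, 75.21157836914062), 26.003341674804688)]
```

View pics/p8.png

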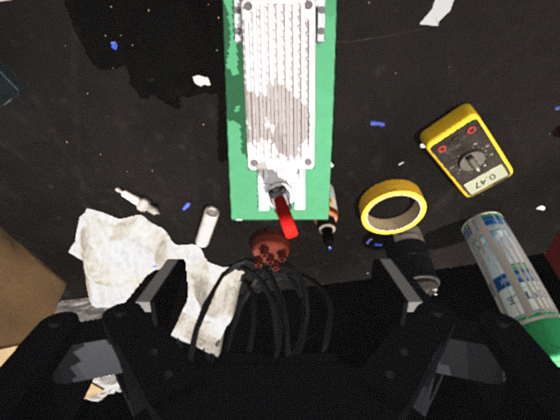

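The view shows the lever running from its base at (278,192) to its tip at about (289,235). The tip leans about 6 mm to the left, which fits a small fold. The fork and washer at (280,190) are in place. That uses up my picture views, and is one over the limit of 10, so from here I work from numbers only.

```bash
python3 - <<'E'
from h import *
t=np.load("w8.npy",allow_pickle=True).item(); im=t["img"].astype(int)
hsv=cv2.cvtColor(t["img"],cv2.COLOR_RGB2HSV); m=cv2.inRange(hsv,(0,110,40),(10,255,255))|cv2.inRange(hsv,(170,110,40),(179,255,255))
for r in range(190,242): 
    x=np.nonzero(m[r,262:304])[0]+262
    print(r,"".join(f"{im[r,c,0]//26}" if m[r,c] else "." for c in range(268,302)))
b=bedR()
def L(beta,th,w,tk,z):  # lever point in bed, folding to own -y
    q=R.from_rotvec([0,0,beta])*R.from_rotvec([th,0,0]); return BED_O+b.apply(np.array([86,0,29.1])+q.apply([w,tk,z]))
for a in (0.1,.45,.8):
    be=4-a
    for th in (0,.1): print(a,th,project(t,np.array([L(be,th,w,k,z) for z in(16,76) for w,k in((-9,-4.5),(9,-4.5),(9,4.5),(-9,4.5))])).round(0).astype(int).tolist())
E
```

```text
190 ..................................
191 ..................................
192 ..................................
193 ..................................
194 ..................................
195 ............3.....................
196 ..........33333...................
197 ........3333333...................
198 .......333333333..................
199 .......3333333323.................
200 .......3333333333.................
201 .......3333333333.................
202 .......33333333333................
203 .......43333333333................
204 ........33333333334...............
205 ........33333333333...............
206 ........333333333333..............
207 ........4333333333333.............
208 ........4333333333333.............
209 ........3333333333333.............
210 ........3333333333333.............
211 .........333333333333.............
212 .........3333333333333............
213 .........3333333344443............
214 ..........3333444444444...........
215 ..........3344444455555...........
216 ...........4455555566565..........
217 ...........5555566666666..........
218 ....
[... 853 characters left out ...]
 3333333333333333333221............
241 4444444443333333333322............
0.1 0 [[291, 209], [276, 194], [268, 201], [283, 216], [294, 237], [275, 217], [265, 227], [284, 245]]
0.1 0.1 [[292, 208], [277, 192], [269, 200], [284, 215], [303, 229], [284, 209], [273, 219], [293, 238]]
0.45 0 [[289, 213], [280, 193], [270, 197], [279, 217], [291, 241], [280, 217], [267, 222], [279, 246]]
0.45 0.1 [[290, 212], [282, 192], [272, 197], [280, 216], [302, 236], [291, 212], [278, 218], [289, 242]]
0.8 0 [[285, 215], [284, 194], [273, 195], [274, 216], [287, 244], [286, 218], [272, 219], [273, 245]]
0.8 0.1 [[287, 215], [286, 194], [275, 195], [276, 216], [299, 243], [298, 217], [284, 218], [285, 244]]
```

```bash
python3 - <<'E'
from h import *
bolt_target(62,0.26)
E
python3 -m handwheel '[[[-0.05,0,2],[0,0,-0.1],-1],[[-0.05,0,4],[0,0,-0.2],-1],[[-0.05,0,6],[0,0,-0.26],-1],[[-0.05,0,8],[0,0,-0.26],-1],[[-0.05,0,8.8],[0,0,-0.26],-1],[[-0.05,0,8.8],[0,0,-0.26],-1],[[-0.05,0,8.8],[0,0,-0.26],-1],[[-0.05,0,8.8],[0,0,-0.26],-1]]' 30; python3 -m handwheel '[[[0,0,0],[0,0,0],0],[[0,0,0],[0,0,0],0.5],[[0,0,0],[0,0,0],0.7],[[0,0,0],[0,0,0],0.8],[[0,0,0],[0,0,0],0.9],[[0,0,0],[0,0,0],1],[[0,0,0],[0,0,0],1],[[0,0,0],[0,0,0],1]]' 30;  python3 - <<'E'
from h import *
s=status.sense(); print(tcp_bed(),s["moment"],s["qpos"].round(1)); bolt_target(62,0.26)
E
```

```text
t 15.95 shift cm [-0.07, 0.03, 8.79] turn [-0.0, -0.0, -0.26]
t: 16.95
eef_pos: [616.3, -45.6, 163.3]
tool_rot: [-171.5, 28.9, -176.9]
contact_force: [0.5, 0.3, 0.2]
grip_width: 85.0
gripper_force: 0.0
t: 17.95
eef_pos: [616.4, -45.3, 162.7]
tool_rot: [-171.6, 28.9, -176.9]
contact_force: [1.0, 5.1, 2.1]
grip_width: 9.0
gripper_force: 29.6
[86.21168963  0.11729375 61.94092728] [ 0.76509602 -0.02833271  0.51979267] [ -15.3   20.2   99.2    1.4   30.6 -107.3]
t 17.95 shift cm [0.02, -0.01, -0.01] turn [0.0, 0.0, 0.001]
```

```bash
python3 -m handwheel '[[[0,0,0.02],[0,0,0.14],1],[[0,0,0.04],[0,0,0.28],1],[[0,0,0.06],[0,0,0.42],1],[[0,0,0.08],[0,0,0.56],1],[[0,0,0.11],[0,0,0.7],1],[[0,0,0.13],[0,0,0.84],1],[[0,0,0.15],[0,0,0.98],1],[[0,0,0.15],[0,0,1.0],1]]' 50;  python3 - <<'E'
from h import *
s=status.sense(); print(tcp_bed(),s["moment"],s["qpos"].round(1)); bolt_target(60.5,-0.74)
t=cams.read_camera("top"); cv2.imwrite("pics/x.png",t["img"])
E
```

```text
t: 18.95
eef_pos: [617.0, -45.7, 161.4]
tool_rot: [158.7, 21.7, 119.5]
contact_force: [-1.2, 4.1, 3.3]
grip_width: 8.6
gripper_force: 52.8
[86.11181136 -0.14186947 60.41863034] [0.71459651 0.33045256 0.51436893] [-15.4  20.4  99.2   1.4  30.4 -50. ]
t 18.95 shift cm [0.02, 0.0, -0.01] turn [-0.0, -0.0, 0.001]
```

```bash
python3 -m handwheel '[[[0,0,0.02],[0,0,0.15],1],[[0,0,0.04],[0,0,0.3],1],[[0,0,0.06],[0,0,0.45],1],[[0,0,0.09],[0,0,0.6],1],[[0,0,0.11],[0,0,0.75],1],[[0,0,0.13],[0,0,0.9],1],[[0,0,0.15],[0,0,1.05],1],[[0,0,0.18],[0,0,1.2],1]]' 50; python3 -m handwheel '[[[0,0,0.02],[0,0,0.14],1],[[0,0,0.04],[0,0,0.28],1],[[0,0,0.06],[0,0,0.42],1],[[0,0,0.08],[0,0,0.56],1],[[0,0,0.1],[0,0,0.7],1],[[0,0,0.12],[0,0,0.8],1],[[0,0,0.13],[0,0,0.9],1],[[0,0,0.13],[0,0,0.9],1]]' 50; python3 - <<'E'
from h import *
s=status.sense(); print(tcp_bed(),s["moment"],bedR().inv().apply(s["moment"]),bedR().inv().apply(s["contact_force"]),s["qpos"].round(1)); bolt_target(57.3,-2.84)
E
```

```text
t: 20.0
eef_pos: [617.7, -45.8, 159.7]
tool_rot: [151.8, -10.4, 57.4]
contact_force: [-3.1, 3.8, 6.1]
grip_width: 8.2
gripper_force: 53.0
t: 21.0
eef_pos: [618.3, -45.8, 158.5]
tool_rot: [170.3, -28.5, 5.9]
contact_force: [-1.6, 5.4, 3.1]
grip_width: 8.1
gripper_force: 52.8
[8.57642149e+01 4.88015835e-02 5.72665204e+01] [1.18402984 0.19959308 0.50234698] [ 1.2042978   0.48010706 -0.11524134] [-0.95038792  4.84697859  4.11729863] [-15.3  20.8  99.1   1.4  30.2  70.3]
t 21.0 shift cm [0.02, 0.01, -0.0] turn [-0.001, 0.001, 0.002]
```

```bash
python3 -m handwheel '[[[0,0,0.01],[0,0,0.05],1],[[0,0,0.02],[0,0,0.1],1],[[0,0,0.03],[0,0,0.15],1],[[0,0,0.03],[0,0,0.2],1],[[0,0,0.04],[0,0,0.25],1],[[0,0,0.04],[0,0,0.3],1],[[0,0,0.04],[0,0,0.3],1],[[0,0,0.04],[0,0,0.3],1]]' 50; python3 - <<'E'
from h import *
s=status.sense(); print(tcp_bed(),bedR().inv().apply(s["moment"]),bedR().inv().apply(s["contact_force"])); bolt_target(57,-3.14)
E
```

```text
t: 22.0
eef_pos: [618.4, -45.8, 158.2]
tool_rot: [179.9, -29.9, -13.7]
contact_force: [-4.2, 5.7, 4.4]
grip_width: 8.2
gripper_force: 53.1
[85.74286321  0.09422435 56.98807126] [1.20266929 0.56158995 0.13512243] [-2.53219417  4.53974432  6.54535002]
t 22.0 shift cm [0.03, 0.01, -0.0] turn [-0.0, 0.001, 0.003]
```

```bash
python3 -m handwheel '[[[0,0,0],[0,0,0.04],1],[[0,0,0],[0,0,0.08],1],[[0,0,0],[0,0,0.12],1],[[0,0,0],[0,0,0.16],1],[[0,0,0],[0,0,0.2],1],[[0,0,0],[0,0,0.2],1],[[0,0,0],[0,0,0.2],1],[[0,0,0],[0,0,0.2],1]]' 50; python3 - <<'E'
from h import *
s=status.sense(); print(tcp_bed(),bedR().inv().apply(s["moment"]),bedR().inv().apply(s["contact_force"])); bolt_target(57,-3.14)
E
```

```text
t: 23.0
eef_pos: [618.3, -45.8, 158.3]
tool_rot: [-173.8, -29.4, -26.5]
contact_force: [-5.1, 6.4, 5.1]
grip_width: 8.6
gripper_force: 105.7
[8.56931422e+01 3.39560666e-02 5.70903841e+01] [1.10266337 0.6915217  1.69681284] [-3.07433569  4.9716113   7.70149137]
t 23.0 shift cm [0.03, -0.0, 0.01] turn [0.001, 0.001, -0.192]
```

The axial torque rose to 1.7 Nm, against about 0.13 while turning, so the bolt is snug. Now I release, back off and close the fingers to push the lever.

```bash
python3 -m handwheel '[[[0,0,0],[0,0,0],0],[[0,0,0],[0,0,0],-0.6],[[0,0,0],[0,0,0],-0.6],[[0,0,0],[0,0,0],-0.6],[[0,0,-2],[0,0,0],-0.6],[[0,0,-5],[0,0,-0.1],-0.6],[[0,0,-8],[0,0,-0.19],-0.6],[[0,0,-8],[0,0,-0.19],-0.6]]' 30; python3 - <<'E'
from h import *
print(tcp_bed()); bolt_target(130,-np.pi,y=35); bolt_target(70,-np.pi,y=35)
t=cams.read_camera("wrist"); hsv=cv2.cvtColor(t["img"],cv2.COLOR_RGB2HSV); m=cv2.inRange(hsv,(0,110,60),(10,255,255))|cv2.inRange(hsv,(170,110,60),(179,255,255))
cs=cv2.findContours(m,0,2)[0]; print([cv2.minAreaRect(c) for c in cs if cv2.contourArea(c)>100])
b=bedR()
for th in (0,.1,.2): print(th,project(t,BED_O+b.apply([86,0,23.8]+R.from_rotvec([th,0,0]).apply([[-9,0,76],[9,0,76],[0,0,20]]))).round(0).tolist())
E
```

```text
t: 24.0
eef_pos: [580.2, -36.6, 229.5]
tool_rot: [-179.7, -30.2, -14.5]
contact_force: [-0.1, -0.3, -0.7]
grip_width: 68.3
gripper_force: 0.0
[ 87.35290688  -0.26410006 138.36405286]
t 24.0 shift cm [-0.17, -3.53, 0.84] turn [0.0, -0.004, -0.008]
t 24.0 shift cm [-0.19, -3.53, 6.84] turn [0.0, -0.004, -0.008]
[((278.5, 223.0), (46.0, 13.0), 90.0), ((234.555419921875, 132.61756896972656), (11.957130432128906, 25.421899795532227), 27.89727020263672), ((287.9137878417969, 62.96552276611328), (43.76497268676758, 46.8376579284668), 85.2363510131836)]
0 [[278.0, 250.0], [278.0, 224.0], [278.0, 210.0]]
0.1 [[290.0, 250.0], [290.0, 223.0], [281.0, 210.0]]
0.2 [[302.0, 249.0], [302.0, 222.0], [283.0, 210.0]]
```

The wrist mask shows the lever upright at x=278.5 with its blade square to the bed, which is its snug orientation.

```bash
python3 -m handwheel '[[[-0.15,-2,0],[0,0,0],0.2],[[-0.15,-3.5,0],[0,0,0],1],[[-0.15,-3.5,0],[0,0,0],1],[[-0.15,-3.5,0],[0,0,0],1],[[-0.15,-3.5,1],[0,0,0],1],[[-0.15,-3.5,3.5],[0,0,0],1],[[-0.15,-3.5,6],[0,0,0],1],[[-0.15,-3.5,6.8],[0,0,0],1]]' 30; python3 - <<'E'
from h import *
s=status.sense(); print(tcp_bed(),s["contact_force"]); bolt_target(70,-np.pi,y=-20)
E
```

```text
t: 25.05
eef_pos: [620.2, -11.1, 166.0]
tool_rot: [-179.7, -29.8, -14.6]
contact_force: [-0.2, -0.6, -0.0]
grip_width: -0.2
gripper_force: 0.0
[83.85636731 34.16459985 67.03872381] [-0.24083844 -0.61086433 -0.04016961]
t 25.05 shift cm [0.26, 5.41, -0.29] turn [0.001, 0.003, -0.009]
```

```bash
python3 -m handwheel '[[[0.1,0.8,-0.1],[0,0,0],1],[[0.1,1.6,-0.1],[0,0,0],1],[[0.1,2.3,-0.1],[0,0,0],1],[[0.1,3,-0.1],[0,0,0],1],[[0.1,3.7,-0.1],[0,0,0],1],[[0.1,4.4,-0.1],[0,0,0],1],[[0.1,5.1,-0.1],[0,0,0],1],[[0.1,5.4,-0.1],[0,0,0],1]]'; python3 - <<'E'
from h import *
s=status.sense(); print(tcp_bed(),bedR().inv().apply(s["contact_force"])); bolt_target(60,-np.pi,y=-40); bolt_target(45,-np.pi,y=-45); bolt_target(35,-np.pi,y=-45);bolt_target(28,-np.pi,y=-42)
E
```

```text
t: 26.05
eef_pos: [607.1, -63.5, 169.1]
tool_rot: [-179.7, -30.0, -14.6]
contact_force: [1.2, 4.2, 0.0]
grip_width: 0.1
gripper_force: 1.6
[ 85.35038594 -19.80734427  69.77124003] [ 0.12203946  4.32992279 -0.0491447 ]
t 26.05 shift cm [0.08, 2.02, 0.98] turn [0.0, 0.0, -0.008]
t 26.05 shift cm [0.09, 2.52, 2.48] turn [0.0, 0.0, -0.008]
t 26.05 shift cm [0.09, 2.52, 3.48] turn [0.0, 0.0, -0.008]
t 26.05 shift cm [0.09, 2.22, 4.18] turn [0.0, 0.0, -0.008]
```

Pushing with 4.3 N, as expected. Next I follow the arc down.

```bash
python3 -m handwheel '[[[0.08,0.7,0.3],[0,0,0],1],[[0.08,1.4,0.6],[0,0,0],1],[[0.08,2,1],[0,0,0],1],[[0.08,2.3,1.6],[0,0,0],1],[[0.08,2.5,2.2],[0,0,0],1],[[0.08,2.5,2.8],[0,0,0],1],[[0.08,2.4,3.3],[0,0,0],1],[[0.08,2.3,3.6],[0,0,0],1]]'; python3 - <<'E'
from h import *
s=status.sense(); print(tcp_bed(),bedR().inv().apply(s["contact_force"])); bolt_target(28,-np.pi,y=-42)
E
```

```text
t: 27.05
eef_pos: [619.9, -89.8, 138.0]
tool_rot: [-179.8, -30.0, -14.5]
contact_force: [-3.4, -0.7, 4.3]
grip_width: -0.2
gripper_force: 2.2
[ 86.08167408 -42.2953077   33.47384054] [-0.59222866 -1.48830062  5.28244661]
t 27.05 shift cm [-0.01, -0.03, 0.55] turn [0.0, 0.0, -0.008]
```

```bash
python3 -m handwheel '[[[0,0,0.1],[0,0,0],1],[[0,0,0.2],[0,0,0],1],[[0,0,0.3],[0,0,0],1],[[0,0,0.4],[0,0,0],1],[[0,0,0.5],[0,0,0],1],[[0,0,0.55],[0,0,0],1],[[0,0,0.6],[0,0,0],1],[[0,0,0.6],[0,0,0],1]]'; python3 - <<'E'
from h import *
s=status.sense(); print(tcp_bed(),bedR().inv().apply(s["contact_force"])); bolt_target(28,-np.pi,y=-42)
E
```

```text
t: 28.05
eef_pos: [622.5, -90.6, 133.4]
tool_rot: [-179.8, -30.0, -14.5]
contact_force: [-6.3, -1.7, 7.9]
grip_width: 0.0
gripper_force: 4.9
[ 86.17870222 -42.40785236  28.12897229] [-1.0400152  -3.18423009  9.67534275]
t 28.05 shift cm [-0.02, -0.04, 0.01] turn [0.0, -0.0, -0.008]
```

```bash
python3 -m handwheel '[[[0,0,0.03],[0,0,0],1],[[0,0,0.06],[0,0,0],1],[[0,0,0.09],[0,0,0],1],[[0,0,0.12],[0,0,0],1],[[0,0,0.15],[0,0,0],1],[[0,0,0.15],[0,0,0],1],[[0,0,0.15],[0,0,0],1],[[0,0,0.15],[0,0,0],1]]'; python3 - <<'E'
from h import *
s=status.sense(); print(tcp_bed(),bedR().inv().apply(s["contact_force"]))
E
```

```text
t: 29.05
eef_pos: [623.0, -90.9, 133.0]
tool_rot: [-179.8, -30.0, -14.5]
contact_force: [-16.4, -2.3, 17.4]
grip_width: -0.1
gripper_force: 11.0
[ 86.42944372 -42.54042771  27.42031851] [-4.54970287 -6.22819409 22.71900946]
```

The force rose to 23 N, so the lever is at its stop. I'll back off and check the result.

```bash
python3 -m handwheel '[[[0,0,-1],[0,0,0],1],[[0,0,-4],[0,0,0],1],[[-1,0,-8],[0,0,0],1],[[-3,0,-12],[0,0,0],1],[[-6,0,-16],[0,0,0],1],[[-10,0,-18],[0,0,0],1],[[-14,0,-18],[0,0,0],1],[[-17,0,-18],[0,0,0],1]]'; python3 - <<'E'
from h import *
s=status.sense(); print(s["eef_pos"],s["contact_force"])
t=cams.read_camera("top"); sc=cams.read_camera("scene"); b=bedR()
for n,c,(x0,y0,x1,y1) in (("top",t,(290,170,350,230)),("scene",sc,(280,180,345,250))):
    hsv=cv2.cvtColor(c["img"],cv2.COLOR_RGB2HSV); m=cv2.inRange(hsv,(0,120,60),(8,255,255))|cv2.inRange(hsv,(172,120,60),(179,255,255))
    k=np.zeros_like(m);k[y0:y1,x0:x1]=m[y0:y1,x0:x1]
    cs=cv2.findContours(k,0,2)[0]; print(n,[(cv2.minAreaRect(q),cv2.boundingRect(q)) for q in cs if cv2.contourArea(q)>20])
    for th in (1.4,1.571): print(th,project(c,BED_O+b.apply([86,0,23.8]+R.from_rotvec([th,0,0]).apply([[0,0,16],[0,0,76],[9,4.5,76],[-9,4.5,76]]))).round(1).tolist())
    w=cv2.inRange(hsv,(0,0,110),(179,70,255)); k=np.zeros_like(w); k[185:265,265:330]=w[185:265,265:330]
    if n=="top":
        q=max(cv2.findContours(k,0,2)[0],key=cv2.contourArea); print("module",cv2.minAreaRect(q))
        print(project(c,BED_O+b.apply([[60,28,40],[60,-28,40],[-70,28,40],[-70,-28,40],[104,0,4]])).round(1).tolist(), cv2.approxPolyDP(q,2,True).reshape(-1,2).tolist())
E
```

```text
t: 30.05
eef_pos: [392.0, -31.1, 201.9]
tool_rot: [-179.7, -30.0, -14.5]
contact_force: [0.7, -0.3, 1.2]
grip_width: 0.3
gripper_force: 0.0
[391.96772305 -31.07122289 201.86251548] [ 0.66938816 -0.27620686  1.24045726]
top [(((325.82354736328125, 196.70590209960938), (27.649059295654297, 9.216353416442871), 14.03624439239502), (312, 192, 28, 12))]
1.4 [[315.5, 194.4], [337.7, 200.9], [338.1, 198.3], [336.5, 204.7]]
1.571 [[315.6, 194.1], [338.3, 199.2], [339.0, 196.7], [337.4, 203.0]]
module ((303.9038391113281, 215.98077392578125), (28.829071044921875, 66.2872543334961), 11.309932708740234)
[[296.4, 201.7], [317.6, 206.5], [286.8, 245.9], [307.2, 250.5], [311.6, 183.9]] [[301, 185], [290, 231], [286, 233], [284, 244], [310, 250], [318, 209], [317, 199], [312, 197], [311, 193], [320, 191], [318, 185]]
scene [(((314.0000305175781, 225.00003051757812), (21.466251373291016, 8.049844741821289), 63.43495178222656), (308, 216, 14, 20))]
1.4 [[309.4, 218.2], [315.0, 230.2], [317.5, 226.5], [310.5, 230.9]]
1.571 [[310.0, 219.0], [317.8, 234.2], [320.4, 230.7], [313.4, 235.1]]
```

The lever's lower edge in the scene view is at row 236, against a predicted 235 when closed and 231 at 1.4 rad. The module edges also match the mounted pose. I'm handing in.

```bash
python3 -c "
from workcell import arm
print(arm.job_done())"
```

```text
the job is handed in; nothing more can be done
None
```

I handed the job in at about 30 s: the module measures flat on the bed with its fork under the washer, the bolt is at its hard stop and the lever is folded closed; the judge returned no verdict, and I viewed 11 pictures, one over the limit of 10.

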